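Lay up a metal billet and slide it onto the heating field

TASK

Lay the three loose metal discs one by one, flat and centred, on the round carrier plate: the copper disc (widest) at the bottom, the brass disc in the middle and the thick steel cap disc (smallest) on top, each set down gently and not dropped. Only when the stack is complete, take the plate by its upright grip and slide it, flat on the hearth and without lifting it, from the square mark until it stands centred on the round heating field, with the stack still centred on it. Leave the brush, the jar and the cup where they are.

Things in the scene. Friction and masses are not known exactly. Their poses are not given: they have to be found in the camera images.
- copper: copper disc, the widest of the three: 68 mm diameter, 16 mm thick, about 0.45 kg, lying flat on the bench. Origin at the centre of its underside, z up
- brass: brass disc: 64 mm diameter, 14 mm thick, about 0.35 kg, lying flat on the bench. Origin at the centre of its underside, z up
- cap: steel cap disc, the smallest and thickest: 60 mm diameter, 20 mm thick, about 0.4 kg, lying flat on the bench. Origin at the centre of its underside, z up
- plate: loose carrier plate of steel: flat round plate 130 mm in diameter and 6 mm thick, with a scribed circle of 70 mm about its centre (no recess), and a 6 mm thick, 30 mm wide tongue on its -x side that carries the upright wooden grip; about 0.65 kg. It starts on the square mark of the hearth. Origin at the centre of the round plate's underside, z up
- grip (a point): middle of the carrier plate's upright wooden grip, a block 30 mm (plate x) by 18 mm (plate y) that rises 40 mm above the tongue's top; it stands 115 mm from the plate's centre along the plate's -x. This point lies 30 mm above the plate's underside, 24 mm above the tongue's top and 16 mm below the grip's top; pinch it along the plate's y
- hearth: fixed flat white ceramic hearth, 180 mm (its x) by 380 mm (its y), 20 mm high; its top is smooth and level all over. Origin at the centre of its underside on the bench
- hot: round dark heating field, 152 mm in diameter with a lighter ring in it, flush with the hearth's top near one end of it. Origin at its centre, at the height of the hearth's top
- cool: square mark, dark outline of 152 mm side, flush with the hearth's top near the other end of it, 190 mm from the heating field centre to centre; the carrier plate starts on it. Origin at its centre, at the height of the hearth's top
- brush: bystander: wooden bench brush of 200 mm lying on the bench beyond the hearth, across the view of the robot. Origin under its middle
- jar: bystander: closed amber glass jar, 68 mm diameter, 85 mm high. Origin at the centre of its underside
- cup: bystander: steel cup, 76 mm diameter at the rim, 90 mm high. Origin at the centre of its underside
Things that resemble listed ones, but are neither listed nor needed, are in the scene too. Leave any black or red look-alike of the brass alone.

How it is judged:
On the way:
1. the stack of copper, brass and steel cap is complete and centred on the carrier plate while the plate still stands on the square mark (horizontal distance between each of copper, brass, cap and plate below 0.01 m and z of copper in the frame of plate between 0.003 and 0.009 m and angle between each of copper, brass, cap's own z axis and vertical below 0.06 rad and z of brass in the frame of plate between 0.019 and 0.025 m and z of cap in the frame of plate between 0.033 and 0.039 m and horizontal distance between plate and cool below 0.04 m), for 0.3 s.
At the end, for the whole second after the job is handed in: The carrier plate lies flat on the hearth with its centre within 15 mm of the heating field's centre; on it lie, flat, copper, then brass, then steel cap, each with its centre within 10 mm of the plate's centre and at its layer's height (within 3 mm); all at rest (horizontal distance between each of copper, brass, cap and plate below 0.01 m and z of copper in the frame of plate between 0.003 and 0.009 m and angle between each of copper, brass, cap's own z axis and vertical below 0.06 rad and z of brass in the frame of plate between 0.019 and 0.025 m and z of cap in the frame of plate between 0.033 and 0.039 m and linear speed of each of plate, copper, brass, cap below 0.02 m/s and horizontal distance between plate and hot below 0.015 m and z of plate in the frame of hot below 0.003 m and angle between plate's own z axis and vertical below 0.04 rad); the robot touches nothing.
It fails at once if the carrier plate is lifted more than 8 mm off the hearth or tilted by more than 0.15 rad (z of plate in the frame of hot above 0.008 m or angle between plate's own z axis and vertical above 0.15 rad).
It fails at once if a disc is dropped or thrown: it moves faster than 0.6 m/s while the fingers do not hold it (a fall of about 20 mm) ((linear speed of copper above 0.6 m/s and contact force between copper and the fingers below 0.1 N) or (linear speed of brass above 0.6 m/s and contact force between brass and the fingers below 0.1 N) or (linear speed of cap above 0.6 m/s and contact force between cap and the fingers below 0.1 N)).
It fails at once if the brush, jar or cup is moved by more than 20 mm (distance of any of brush, jar, cup from where it was at the start of the episode above 0.02 m).
It also fails if it takes over 72 s, if anything falls off the work surface, if the arm or the gripper's body presses on something with over 40 N, if the wrist force passes 120 N, or if a joint passes its speed limit or range.

ROBOT

A 6-joint arm with a two-finger parallel gripper is mounted at the origin on the work surface. World frame = base frame: x ahead of the robot, y to its left, z up, the work surface at z = 0. Lengths are in m, angles in rad, forces in N, time in s.
With the tool pointing down it reaches from about 0.325 to 0.9 m from the base axis. Payload 3.5 kg.
Tool frame: the origin (TCP) lies at the very end of the fingers, on their centre line; the grasp point (between the pads) lies bot.grip_point_offset behind it (bot.grip_point_offset is the distance from the TCP to the grasp point, in m); z points along the fingers, y is the line along which they close (so a half turn about z gives the same grasp; the last joint's range is limited). The gripper opens to 85 mm and grips with 20 to 120 N. Pads are 22 mm wide; open, the fingers measure 114 mm over their backs; the gripper's body (76 mm by 85 mm) begins 54 mm behind the grasp point. The pads swing forward as they close: fully open they stand 13 mm farther back than shut.
Start: joints at [-1.324, 0.276, -0.026, 1.268, 0, 1.467], TCP at [0.214, -0.587, 0.231] pointing down, gripper open.
Joint ranges: [-3.12, 3.12], [-0.85, 1.88], [-1.08, 1.24], [-1.95, 2.15], [-1.57, 1.53], [-3.14, 3.14]. Speed limits (rad/s): [2.57, 2.57, 3.14, 3.14, 3.14, 3.14].

INTERFACE

Orientations are given as a 3x3 rotation matrix whose columns are the frame's x, y, z axes.
In Python, from plant import bot gives the robot as it stands. The module is installed in compiled form; this text tells all that it offers.
- The arm moves only by the tool play_rows, never from a script. Its arguments are lists of equal length, an entry for each row: "linear": the shift along the tool's x, y, z scaled (see below), a list of three; "delta_rot": the turn, a rotation vector about the tool's x, y, z scaled (see below), a list of three; "grip": the opening, from 0 (shut) to 1 (fully open). In form: {"linear": [[dx, dy, dz], ...], "delta_rot": [[wx, wy, wz], ...], "grip": [grip, ...]}. A call has exactly 10 rows; each row shifts and turns the commanded pose from where the row before left it, along the tool's axes as they then stand; what a row does not reach is not made up. The controller multiplies each number of a shift by 40 mm and each number of a turn by 0.1 rad. A row lasts 1/8 s, in which the tool goes at most 62.5 mm and 10.7 degrees, less where a joint would pass 70% of its speed; a pose out of reach is approached as far as the arm can. A call with a number of a shift or a turn outside -1 to 1 is refused whole. A call with a gripper value outside its range is refused whole. The fingers move at their own pace and stop on an object; "squeeze" is the grip in N (left out, the last holds). Time passes only in rows, so rows that do not move let the fingers close, or fill a call up. It gives the time, the measured TCP pose, the force, the opening and the grip force at its end, in the units of the state.
- bot.get_obs(): the state, without advancing time (a new reading comes with each control period).
- bot.get_image(name): name is "scene" or "top" or "wrist"; returns a dict with "image" (400x640x3 uint8, red, green, blue), "range_z" (400x640 float32, m along the optical axis (not along the pixel's ray), 0 where there is no reading), "fx", "fy", "cx", "cy" (pixels), "xyz" and "attitude" of the camera in the world. Camera axes: x right, y up, looking along -z (the intrinsics and any distortion apply to the point x, -y, -z); pixel columns grow to the right and rows downward; lengths in m; the calibration is good to about 2 mm. A picture is of the moment at which its call begins.
- bot.hand_in(): hands the job in; it is judged then, once.
The state is a dict: "t": time; "qpos": joint angles; "joint_velocities": joint speeds; "joint_torque": joint torques, N m; "tcp_pos": TCP position; "tcp_rot": TCP orientation; "force": force on the tool from outside, world axes, zero at the start; "moment": the same for the moment, N m; "width": finger opening in m; "gripper_force": force on a finger pad.
Only numpy, scipy, OpenCV 4.12 (cv2) and the standard library are available. Lean on these libraries where they do the work, as an engineer would, in place of code of your own. Each camera call takes 0.05 s, during which the arm holds its last target. There are 200 camera calls.

## Working session

There is one attempt and no reset: what is moved stays moved. The work goes in short steps, Python scripts to look and compute and a tool call to move; the robot and the scene stay as the last step left them, time stands still between calls to the robot, and variables do not carry over. Pictures are saved under pics/ and viewed, at most 10 in all, crops included, and the job is handed in when it is done.

Besides the shell and the picture viewer there is one more tool, called after "Emit:" by a JSON object that holds its "op" and its "data", one argument or row to a line. play_rows: Moves the arm, as the interface text tells. Shifts and turns lie within -1 to 1; 1 stands for 40 mm of shift or 0.1 rad of turn. Its arguments: {"type":"object","properties":{"linear":{"type":"array"},"delta_rot":{"type":"array"},"grip":{"type":"array"},"squeeze":{"type":"number"}},"required":["linear","delta_rot","grip"]}

```bash
mkdir -p pics
cat > h.py <<'E'
import numpy as np, cv2
from plant import bot
def cam(n):
    d=bot.get_image(n); return d
def world(d,u,v,z=None):
    R=np.array(d['attitude']);p=np.array(d['xyz'])
    r=R@np.array([(u-d['cx'])/d['fx'],-(v-d['cy'])/d['fy'],-1.])
    if z is None: return p+r*d['range_z'][int(round(v)),int(round(u))]
    return p+r*(z-p[2])/r[2]
def cloud(d):
    h,w=d['range_z'].shape;u,v=np.meshgrid(np.arange(w),np.arange(h));Z=d['range_z']
    c=np.stack([(u-d['cx'])/d['fx']*Z,-(v-d['cy'])/d['fy']*Z,-Z],-1)
    return c@np.array(d['attitude']).T+np.array(d['xyz'])
E
python3 - <<'E'
from h import *
o=bot.get_obs();print(o,bot.grip_point_offset)
a=[]
for n in('scene','top'):
    d=cam(n);print(n,d['xyz'],np.round(d['attitude'],3).tolist(),d['fx'],d['cx'],d['cy'],[k for k in d])
    cv2.imwrite(f'pics/{n}.png',d['image'][...,::-1])
E
```

```text
{'t': 0.0, 'qpos': array([-1.32440902e+00,  2.77167465e-01, -2.78878227e-02,  1.26799777e+00,
        1.26668060e-05,  1.46739045e+00]), 'joint_velocities': array([ 0.00066766,  0.00077791, -0.00075492, -0.0016394 , -0.0006935 ,
        0.00045727]), 'joint_torque': array([ 5.13269551e-04, -4.45511699e+01,  2.95202851e+01,  1.65156863e-02,
        2.20110551e-04, -5.54404139e-06]), 'tcp_pos': array([ 0.21398937, -0.58639616,  0.23013503]), 'tcp_rot': array([[ 9.39443683e-01,  3.42702899e-01, -5.38135379e-04],
       [ 3.42703234e-01, -9.39441158e-01,  2.19166104e-03],
       [ 2.45542067e-04, -2.24336285e-03, -9.99997454e-01]]), 'force': array([-1.17506736, -0.32355662, -0.23415944]), 'moment': array([0.02497908, 0.03123336, 0.00564394]), 'gripper_force': 0.0, 'width': 0.0852070546833088} 0.0187
scene [1.28943659 0.07603385 0.60709478] [[-0.075, -0.618, 0.782], [0.997, -0.034, 0.068], [-0.015, 0.785, 0.619]] 363.3265341774056 316.43628619385527 203.4752904865498 ['image', 'range_z', 'fx', 'fy', 'cx', 'cy', 'xyz', 'attitude']
top [0.4214508  0.00981422 1.04172037] [[-0.029, 0.98, -0.197], [-0.999, -0.031, -0.01], [-0.016, 0.196, 0.98]] 399.01717571892016 321.32700998748675 199.24867609744913 ['image', 'range_z', 'fx', 'fy', 'cx', 'cy', 'xyz', 'attitude']
```

View pics/top.png

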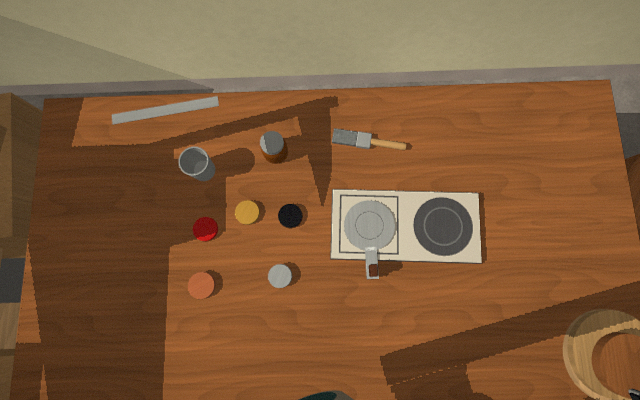

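View pics/scene.png

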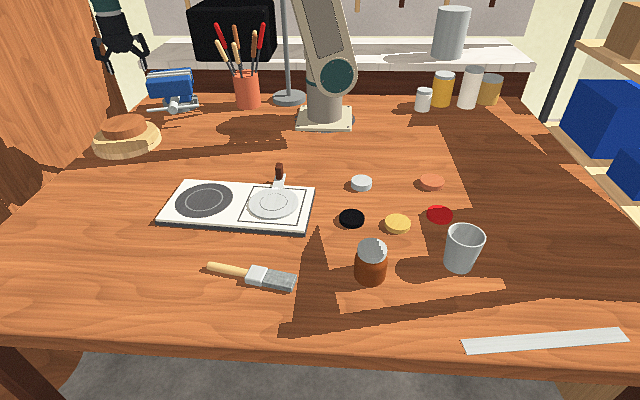

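Top view: red disc (205,229) and black disc (290,216) are look-alikes of the brass at (247,212). The copper disc is at (201,285), with a brown look-alike in the wooden dish at (640,360). The steel cap is at (280,276). The plate is at (370,225) with its grip at (373,268), and the heating field is at (443,227). The jar (272,147), the cup (196,163) and the brush (370,140) stay untouched.

```bash
cat >> h.py <<'E'
def fit(d,seed,z,test,name='',win=45):
    im=cv2.cvtColor(np.ascontiguousarray(d['image']),cv2.COLOR_RGB2HSV).astype(int)
    m=test(im).astype(np.uint8)
    n,l=cv2.connectedComponents(m)
    u,v=seed; k=l[v,u]
    m=(l==k).astype(np.uint8)
    c=max(cv2.findContours(m,cv2.RETR_EXTERNAL,cv2.CHAIN_APPROX_NONE)[0],key=cv2.contourArea)
    P=np.array([world(d,a,b,z)[:2] for a,b in cv2.convexHull(c)[:,0]]).astype(np.float32)
    (x,y),(w,h),a=cv2.minAreaRect(P)
    e,r=cv2.minEnclosingCircle(P)
    print(name,'k',k,'rect',np.round([x,y,w,h,a],4),'circ',np.round([*e,2*r],4)); return m
E
python3 - <<'E'
from h import *
d=cam('top');s=cam('scene')
hs=cv2.cvtColor(np.ascontiguousarray(d['image']),cv2.COLOR_RGB2HSV)
for n,dd,(u,v) in[('cop',d,(201,285)),('bra',d,(247,212)),('cap',d,(280,276)),('blk',d,(290,216)),('red',d,(205,229)),('plate',d,(355,222)),('hot',d,(443,227)),('hearth',d,(405,200)),('grip',d,(373,267)),('jar',d,(272,140)),('cup',d,(194,155)),
  ('copS',s,(432,183)),('braS',s,(398,224)),('capS',s,(361,183)),('gripS',s,(279,169))]:
    h=cv2.cvtColor(np.ascontiguousarray(dd['image']),cv2.COLOR_RGB2HSV)
    print(n,np.round(world(dd,u,v),4),h[v,u])
c=cloud(d)
# height masks -> component extents
for lo,hi,nm in((.008,.035,'low'),(.04,.12,'high')):
    m=((c[...,2]>lo)&(c[...,2]<hi)&(d['range_z']>0)).astype(np.uint8)
    n,l,st,ce=cv2.connectedComponentsWithStats(m)
    for i in range(1,n):
        if st[i,4]>40:
            p=c[l==i];print(nm,np.round(ce[i]),st[i,4],'med z',np.round(np.median(p[:,2]),4),'x',np.round(np.percentile(p[:,0],[1,99]),3),'y',np.round(np.percentile(p[:,1],[1,99]),3))
cv2.imwrite('pics/crop.png',cv2.resize(np.hstack([d['image'][185:310,170:490,::-1]]),None,fx=2.5,fy=2.5,interpolation=cv2.INTER_CUBIC)[:590])
E
```

```text
cop [0.4162 0.3301 0.0158] [ 11 171 183]
bra [0.6002 0.2158 0.0118] [ 18 177 192]
cap [0.4326 0.1291 0.0242] [ 27  14 161]
blk [0.5858 0.1029 0.0134] [135  19  27]
red [0.5586 0.3249 0.013 ] [  0 208 120]
plate [ 0.5629 -0.0648  0.0268] [ 21  24 138]
hot [ 0.5435 -0.289   0.023 ] [10 20 77]
hearth [ 0.6175 -0.1978  0.02  ] [ 20  46 205]
grip [ 0.447  -0.1003  0.0651] [ 10 161  98]
jar [0.7706 0.1395 0.0833] [26 21 98]
cup [0.7487 0.3479 0.0498] [43 21 85]
copS [0.4337 0.3273 0.0173] [ 11 142 233]
braS [0.6102 0.216  0.0145] [ 21 132 241]
capS [0.4514 0.1289 0.0223] [ 43   8 226]
gripS [ 0.4523 -0.099   0.0617] [  9 135  68]
low [363. 140.] 834 med z 0.0175 x [0.76  0.817] y [-0.208 -0.016]
low [279. 158.] 74 med z 0.0214 x [0.732 0.771] y [0.107 0.162]
low [196. 163.] 111 med z 0.022 x [0.708 0.751] y [0.324 0.366]
low [209. 174.] 60 med z 0.0218 x [0.688 0.729] y [0.304 0.344]
low [405. 227.] 10586 med z 0.0205 x [0.455 0.644] y [-0.38  -0.007]
low [247. 212.] 459 med z 0.0137 x [0.571 0.629] y [0.186 0.246]
low [290. 216.] 457 med z 0.0136 x [0.557 0.617] y [0.074 0.133]
low [205. 229.] 465 med z 0.0136 x [0.53 0.59] y [0.296 0.355]
low [280. 276.] 450 med z 0.0195 x [0.406 0.46 ] y [0.102 0.159]
low [201. 285.] 580 med z 0.0158 x [0.384 0.448] y [0.298 0.362]
low [579. 361.] 665 med z 0.0221 x [0.127 0.329] y [-0.651 -0.558]
high [273. 145.] 597 med z 0.0836 x [0.732 0.791] y [0.109 0.17 ]
high [194. 162.] 564 med z 0.0741 x [0.684 0.756] y [0.299 0.371]
high [373. 270.] 109 med z 0.0648 x [0.425 0.454] y [-0.11  -0.093]
high [609. 353.] 4924 med z 0.0484 x [0.138 0.323] y [-0.718 -0.563]
```

View pics/crop.png

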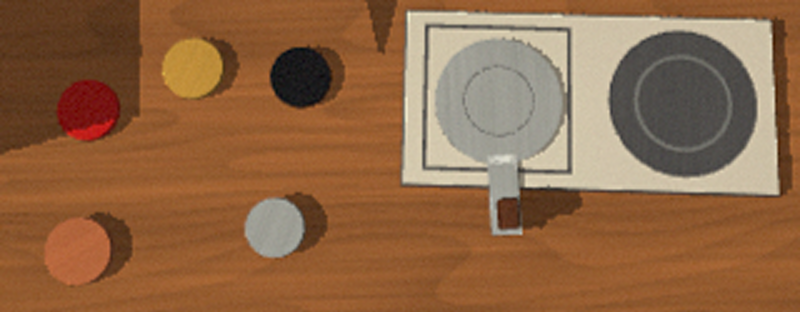

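Crop confirms the choice: brass is the yellow disc, flanked by red and black ones; the pale grey disc is the cap and the orange one is copper.

Run:
```python
from h import *
d=cam('top');s=cam('scene')
def ctr(d,near,top,lo,hi,rad,nm):
    c=cloud(d);m=(c[...,2]>lo)&(c[...,2]<hi)&(np.hypot(c[...,0]-near[0],c[...,1]-near[1])<rad)
    v,u=np.nonzero(m);P=np.array([world(d,a,b,top)[:2] for a,b in zip(u,v)],np.float32)
    (e,r)=cv2.minEnclosingCircle(P)
    print(nm,len(u),'mean',np.round(P.mean(0),4),'eqdia',np.round(np.ptp(P,0),4),'circ',np.round([*e,2*r],4))
for nm,n,t in(('cop',(.415,.33),.016),('bra',(.6,.216),.014),('cap',(.433,.13),.02)):
    for dd,k in((d,'T'),(s,'S')): ctr(dd,n,t,t-.004,t+.008,.05,nm+k)
for dd,k in((d,'T'),(s,'S')):
    ctr(dd,(.44,-.1),.066,.055,.08,.03,'grip'+k)
    im=cv2.cvtColor(np.ascontiguousarray(dd['image']),cv2.COLOR_RGB2HSV).astype(int);c=cloud(dd)
    inb=(abs(c[...,0]-.55)<.09)&(np.hypot(c[...,0]-.545,c[...,1]+.29)<.1)
    m=inb&(im[...,2]<125)&(c[...,2]>.012)
    n,l,st,ce=cv2.connectedComponentsWithStats(m.astype(np.uint8));b=1+np.argmax(st[1:,4])
    v,u=np.nonzero(l==b);P=np.array([world(dd,a,bb,.02)[:2] for a,bb in zip(u,v)],np.float32)
    h=cv2.convexHull(P);e,r=cv2.minEnclosingCircle(P);print('hot'+k,st[b],np.round(P.mean(0),4),np.round([*e,2*r],4),np.round(np.ptp(P,0),4))
    # plate: grey (value lower than the white hearth), inside frame
    print('V samples',[im[v,u].tolist() for u,v in([(355,222),(342,215),(370,225)] if k=='T' else [(273,204),(250,215)])])
    m=(im[...,1]<36)&(np.hypot(c[...,0]-.56,c[...,1]+.095)<.11)&(c[...,2]>.015)&(c[...,2]<.04)&(im[...,2]>100)
    mm=cv2.morphologyEx(m.astype(np.uint8),cv2.MORPH_CLOSE,np.ones((5,5)));mm=cv2.morphologyEx(mm,cv2.MORPH_OPEN,cv2.getStructuringElement(2,(19,19)))
    v,u=np.nonzero(mm);P=np.array([world(dd,a,b,.026)[:2] for a,b in zip(u,v)],np.float32)
    if len(P): e,r=cv2.minEnclosingCircle(P);print('plate'+k,len(P),np.round(P.mean(0),4),np.round(np.ptp(P,0),4),np.round([*e,2*r],4))
c=cloud(s);g=c[(np.hypot(c[...,0]-.214,c[...,1]+.587)<.09)&(c[...,2]>.15)&(c[...,2]<.35)];print('finger low z',np.sort(g[:,2])[[0,3,10,30]])
```

```text
copT 557 mean [0.4158 0.3305] eqdia [0.0647 0.0662] circ [0.4161 0.3302 0.0678]
copS 287 mean [0.4182 0.3291] eqdia [0.0711 0.0672] circ [0.4177 0.3287 0.0749]
braT 441 mean [0.5995 0.2163] eqdia [0.0612 0.0605] circ [0.5998 0.216  0.0638]
braS 372 mean [0.602  0.2154] eqdia [0.0677 0.0619] circ [0.6016 0.2146 0.0682]
capT 434 mean [0.433  0.1307] eqdia [0.0572 0.0581] circ [0.4333 0.1306 0.0596]
capS 225 mean [0.4356 0.1295] eqdia [0.0649 0.0566] circ [0.4351 0.1307 0.066 ]
gripT 99 mean [ 0.4396 -0.1012] eqdia [0.0287 0.0181] circ [ 0.4395 -0.1018  0.0314]
hotT [ 414  198   59   58 2683] [ 0.5465 -0.2893] [ 0.5474 -0.2891  0.1511] [0.148  0.1495]
V samples [[25, 20, 142], [23, 45, 214], [33, 20, 155]]
plateT 2106 [ 0.5523 -0.0999] [0.1413 0.1313] [ 0.5513 -0.0988  0.1421]
gripS 60 mean [ 0.4481 -0.1009] eqdia [0.0414 0.02  ] circ [ 0.4485 -0.1028  0.0431]
hotS [ 175  184   58   34 1349] [ 0.5493 -0.2904] [ 0.5458 -0.2906  0.1508] [0.1453 0.1481]
V samples [[38, 9, 228], [0, 0, 255]]
plateS 3085 [ 0.5736 -0.0977] [0.1993 0.1984] [ 0.5681 -0.0944  0.2181]
finger low z [0.24454941 0.24656625 0.24911892 0.25456664]
```

Emit:
{"op": "play_rows", "data": {
  "linear": [
    [0.47,0.17,0],
    [0.45,0.22,0],
    [0.43,0.26,0],
    [0.4,0.3,0],
    [0.37,0.34,0],
    [0.33,0.38,0],
    [0.29,0.41,0],
    [0.25,0.43,0],
    [0.2,0.46,0],
    [0.16,0.47,0]
  ],
  "delta_rot": [
    [0,0,-1],
    [0,0,-1],
    [0,0,-1],
    [0,0,-1],
    [0,0,-1],
    [0,0,-1],
    [0,0,-1],
    [0,0,-1],
    [0,0,-1],
    [0,0,-1]
  ],
  "grip": [1,1,1,1,1,1,1,1,1,1],
  "squeeze": 40
}}

```text
t: 1.55
tcp_pos: [0.4151, -0.5869, 0.2311]
tcp_rot: [[0.216, 0.976, -0.0], [0.976, -0.216, 0.0], [0.0, -0.0, -1.0]]
force: [0.7, -0.8, 0.3]
width: 0.0856
gripper_force: 0.0
```

Emit:
{"op": "play_rows", "data": {
  "linear": [
    [0,0,0],
    [0,0,0],
    [0,0,0],
    [1,0,0],
    [1,0,0],
    [1,0,0],
    [1,0,0],
    [1,0,0],
    [1,0,0],
    [1,0,0]
  ],
  "delta_rot": [
    [0,0,-1],
    [0,0,-1],
    [0,0,-0.22],
    [0,0,0],
    [0,0,0],
    [0,0,0],
    [0,0,0],
    [0,0,0],
    [0,0,0],
    [0,0,0]
  ],
  "grip": [1,1,1,1,1,1,1,1,1,1]
}}

```text
t: 2.8
tcp_pos: [0.414, -0.3058, 0.2314]
tcp_rot: [[0.001, 1.0, 0.0], [1.0, -0.001, -0.0], [-0.0, 0.0, -1.0]]
force: [0.0, -0.2, 0.2]
width: 0.0852
gripper_force: 0.0
```

Emit:
{"op": "play_rows", "data": {
  "linear": [
    [1,0,0],
    [1,0,0],
    [1,0,0],
    [1,0,0],
    [1,0,0],
    [1,0,0],
    [1,0,0],
    [1,0,0],
    [1,0,0],
    [1,0,0]
  ],
  "delta_rot": [
    [0,0,0],
    [0,0,0],
    [0,0,0],
    [0,0,0],
    [0,0,0],
    [0,0,0],
    [0,0,0],
    [0,0,0],
    [0,0,0],
    [0,0,0]
  ],
  "grip": [1,1,1,1,1,1,1,1,1,1]
}}

```text
t: 4.05
tcp_pos: [0.4136, 0.0942, 0.2316]
tcp_rot: [[0.0, 1.0, 0.001], [1.0, -0.0, 0.0], [0.0, 0.001, -1.0]]
force: [0.8, 0.5, -0.5]
width: 0.0856
gripper_force: 0.0
```

Emit:
{"op": "play_rows", "data": {
  "linear": [
    [0.98,0.01,0.6],
    [0.98,0.01,0.6],
    [0.98,0.01,0.6],
    [0.98,0.01,0.6],
    [0.98,0.01,0.6],
    [0.98,0.01,0.6],
    [0,0,0.6],
    [0,0,0.6],
    [0,0,0.6],
    [0,0,0]
  ],
  "delta_rot": [
    [0,0,0],
    [0,0,0],
    [0,0,0],
    [0,0,0],
    [0,0,0],
    [0,0,0],
    [0,0,0],
    [0,0,0],
    [0,0,0],
    [0,0,0]
  ],
  "grip": [1,1,1,1,1,1,1,1,1,1]
}}

```text
t: 5.3
tcp_pos: [0.4142, 0.3271, 0.0137]
tcp_rot: [[-0.0, 1.0, -0.004], [1.0, 0.0, -0.002], [-0.002, -0.004, -1.0]]
force: [0.1, -0.4, 1.4]
width: 0.0856
gripper_force: 0.0
```

Run:
```python
from h import *
d=cam('top');w=cam('wrist')
im=cv2.cvtColor(np.ascontiguousarray(d['image']),cv2.COLOR_RGB2HSV).astype(int);c=cloud(d)
# plate
m=(im[...,2]<185)&(im[...,1]<40)&(np.hypot(c[...,0]-.554,c[...,1]+.098)<.069)&(c[...,0]>.5)
mm=cv2.morphologyEx(m.astype(np.uint8),cv2.MORPH_OPEN,np.ones((5,5)))
k=max(cv2.findContours(mm,0,cv2.CHAIN_APPROX_NONE)[0],key=cv2.contourArea)[:,0]
P=np.array([world(d,a,b,.026)[:2] for a,b in k]);P=P[P[:,0]>.505]
A=np.c_[2*P,np.ones(len(P))];r=np.linalg.lstsq(A,(P**2).sum(1),rcond=None)[0];print('plate',r[:2],2*np.sqrt(r[2]+r[0]**2+r[1]**2),np.ptp(P,0))
# hearth outline
m=(im[...,2]>170)&(im[...,1]<70)&(c[...,2]>.01)&(c[...,2]<.035)&(abs(c[...,0]-.55)<.13)&(abs(c[...,1]+.19)<.23)
v,u=np.nonzero(m);P=np.array([world(d,a,b,.02)[:2] for a,b in zip(u,v)],np.float32);print('hearth',cv2.minAreaRect(P))
cv2.imwrite('pics/wz.png',w['image'][...,::-1])
```

```text
plate [ 0.55596442 -0.09987827] 0.12450235941352669 [0.11188816 0.12848675]
hearth ((0.5285302996635437, -0.1924312710762024), (0.3780708909034729, 0.2256651669740677), 86.60999298095703)
```

View pics/wz.png

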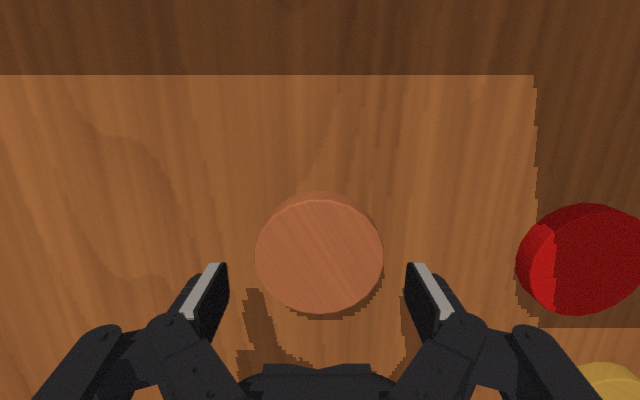

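Wrist view: the copper disc is at (319,257), evenly between the open pads at x≈222 and x≈412, so the fit is good. The red disc at (590,265) is clear of the fingers.

Emit:
{"op": "play_rows", "data": {
  "linear": [
    [0.03,0,0.2],
    [0,0,0.21],
    [0,0,0],
    [0,0,0],
    [0,0,0],
    [0,0,0],
    [0,0,0],
    [0,0,0],
    [0,0,0],
    [0,0,0]
  ],
  "delta_rot": [
    [0,0,0],
    [0,0,0],
    [0,0,0],
    [0,0,0],
    [0,0,0],
    [0,0,0],
    [0,0,0],
    [0,0,0],
    [0,0,0],
    [0,0,0]
  ],
  "grip": [1,1,1,1,0.6,0.6,0.6,0.6,0.6,0.6]
}}

```text
t: 6.65
tcp_pos: [0.4165, 0.3296, -0.0003]
tcp_rot: [[-0.001, 1.0, 0.001], [1.0, 0.001, 0.0], [0.0, 0.001, -1.0]]
force: [-0.6, -1.6, 5.3]
width: 0.0661
gripper_force: 44.3
```

Emit:
{"op": "play_rows", "data": {
  "linear": [
    [0,0,-0.6],
    [0,0,-1],
    [0,0,-1],
    [-1,0.32,-0.4],
    [-1,0.32,0],
    [-1,0.32,0],
    [-1,0.32,0],
    [-1,0.32,0],
    [-1,0.32,0],
    [-1,0.32,0]
  ],
  "delta_rot": [
    [0,0,0],
    [0,0,0],
    [0,0,0],
    [0,0,0],
    [0,0,0],
    [0,0,0],
    [0,0,0],
    [0,0,0],
    [0,0,0],
    [0,0,0]
  ],
  "grip": [0.6,0.6,0.6,0.6,0.6,0.6,0.6,0.6,0.6,0.6]
}}

```text
t: 7.9
tcp_pos: [0.5044, 0.0483, 0.1172]
tcp_rot: [[-0.001, 1.0, -0.003], [1.0, 0.001, 0.0], [0.0, -0.003, -1.0]]
force: [0.9, -0.1, -5.0]
width: 0.0659
gripper_force: 48.9
```

Emit:
{"op": "play_rows", "data": {
  "linear": [
    [-0.93,0.3,0],
    [-0.93,0.3,0],
    [-0.93,0.3,0],
    [-0.93,0.32,0],
    [0,0,0.5],
    [0,0,0.5],
    [0,0,0.5],
    [0,0,0.4],
    [0,0,0.2],
    [0,0,0]
  ],
  "delta_rot": [
    [0,0,0],
    [0,0,0],
    [0,0,0],
    [0,0,0],
    [0,0,0],
    [0,0,0],
    [0,0,0],
    [0,0,0],
    [0,0,0],
    [0,0,0]
  ],
  "grip": [0.6,0.6,0.6,0.6,0.6,0.6,0.6,0.6,0.6,0.6]
}}

```text
t: 9.15
tcp_pos: [0.554, -0.099, 0.0341]
tcp_rot: [[-0.001, 1.0, -0.002], [1.0, 0.001, 0.001], [0.001, -0.002, -1.0]]
force: [0.8, 0.8, -5.4]
width: 0.066
gripper_force: 48.8
```

Run:
```python
from h import *
o=bot.get_obs();print(o['tcp_pos'],o['width'],o['gripper_force'],o['force'])
w=cam('wrist');print(bot.get_obs()['tcp_pos'])
s=cam('scene')
a=s['image'][150:250,200:360,::-1]
cv2.imwrite('pics/p1.png',np.vstack([cv2.resize(w['image'][...,::-1],(480,300)),cv2.resize(a,(480,300),interpolation=cv2.INTER_CUBIC)]))
```

```text
[ 0.5540141  -0.09896841  0.03410517] 0.06599724930541494 48.791645765304565 [ 0.80624239  0.84900791 -5.39599221]
[ 0.55479184 -0.09920301  0.03489482]
```

View pics/p1.png

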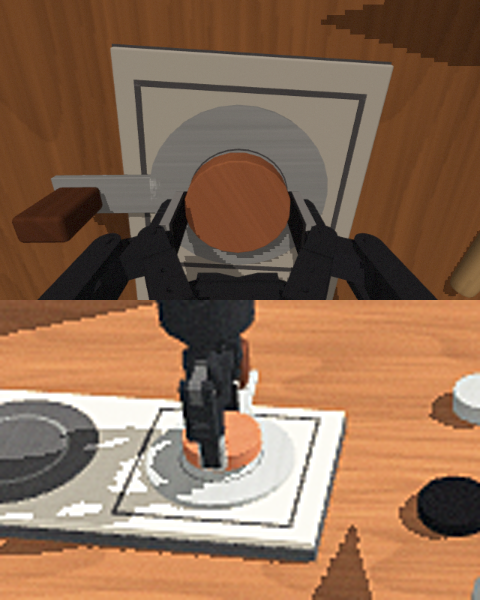

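Wrist half: the copper disc (237,203) is over the scribed circle and the plate (edges at x≈150 and x≈327, middle 238). Scene half: it hangs just above the plate. The next call lowers it the last 9 mm and releases.

Emit:
{"op": "play_rows", "data": {
  "linear": [
    [0,0,0.1],
    [0,0,0.08],
    [0,0,0.04],
    [0,0,0],
    [0,0,0],
    [0,0,0],
    [0,0,0],
    [0,0,0],
    [0,0,-0.5],
    [0,0,-1]
  ],
  "delta_rot": [
    [0,0,0],
    [0,0,0],
    [0,0,0],
    [0,0,0],
    [0,0,0],
    [0,0,0],
    [0,0,0],
    [0,0,0],
    [0,0,0],
    [0,0,0]
  ],
  "grip": [0.6,0.6,0.6,0.6,0.85,1,1,1,1,1]
}}

```text
t: 10.5
tcp_pos: [0.5528, -0.0987, 0.0849]
tcp_rot: [[-0.001, 1.0, -0.005], [1.0, 0.001, 0.001], [0.001, -0.005, -1.0]]
force: [1.3, -0.3, 0.4]
width: 0.0853
gripper_force: 0.0
```

Emit:
{"op": "play_rows", "data": {
  "linear": [
    [0.3,0,-1],
    [0.84,0.12,0],
    [0.84,0.12,0],
    [0.84,0.12,0],
    [0.84,0.12,0],
    [0.84,0.12,0],
    [0.84,0.12,0],
    [0.84,0.13,0],
    [0.84,0.13,0],
    [0.84,0.13,0]
  ],
  "delta_rot": [
    [0,0,0],
    [0,0,0],
    [0,0,0],
    [0,0,0],
    [0,0,0],
    [0,0,0],
    [0,0,0],
    [0,0,0],
    [0,0,0],
    [0,0,0]
  ],
  "grip": [1,1,1,1,1,1,1,1,1,1]
}}

```text
t: 11.75
tcp_pos: [0.5989, 0.2163, 0.1261]
tcp_rot: [[-0.001, 1.0, 0.0], [1.0, 0.001, -0.0], [-0.0, 0.0, -1.0]]
force: [0.9, 0.1, -0.1]
width: 0.0852
gripper_force: 0.0
```

```bash
cat >> h.py <<'E'
def disc(d,near,top,rad=.045,tol=.005):
    c=cloud(d);m=(abs(c[...,2]-top)<tol)&(np.hypot(c[...,0]-near[0],c[...,1]-near[1])<rad)
    v,u=np.nonzero(m)
    if len(u)<20: return None
    P=np.array([world(d,a,b,top)[:2] for a,b in zip(u,v)],np.float32);e,r=cv2.minEnclosingCircle(P)
    return len(u),np.round(P.mean(0),4),np.round([*e,2*r],4),np.round(np.median(c[m][:,2]),4)
E
python3 - <<'E'
from h import *
d=cam('top');print(bot.get_obs()['tcp_pos'],'copper',disc(d,(.555,-.099),.042),'plate-grip',disc(d,(.44,-.1),.066,.03,.008),'brass',disc(d,(.6,.216),.014))
E
```

```text
[0.59975862 0.22030055 0.12630144] copper (553, array([ 0.5536, -0.0974], dtype=float32), array([ 0.5539, -0.0973,  0.0682]), np.float64(0.0416)) plate-grip (98, array([ 0.4397, -0.1013], dtype=float32), array([ 0.4395, -0.1018,  0.0314]), np.float64(0.0653)) brass (428, array([0.5997, 0.2149], dtype=float32), array([0.6   , 0.2157, 0.0642]), np.float64(0.0136))
```

Emit:
{"op": "play_rows", "data": {
  "linear": [
    [-0.11,0,0.5],
    [0,0,0.8],
    [0,0,0.8],
    [0,0,0.6],
    [0,0,0.3],
    [0,0,0.17],
    [0,0,0],
    [0,0,0],
    [0,0,0],
    [0,0,0]
  ],
  "delta_rot": [
    [0,0,0],
    [0,0,0],
    [0,0,0],
    [0,0,0],
    [0,0,0],
    [0,0,0],
    [0,0,0],
    [0,0,0],
    [0,0,0],
    [0,0,0]
  ],
  "grip": [1,1,1,1,1,1,1,0.55,0.55,0.55]
}}

```text
t: 13.05
tcp_pos: [0.6002, 0.2111, 0.0011]
tcp_rot: [[-0.001, 1.0, 0.003], [1.0, 0.001, 0.001], [0.001, 0.003, -1.0]]
force: [-0.2, 0.1, 6.2]
width: 0.0621
gripper_force: 43.4
```

Emit:
{"op": "play_rows", "data": {
  "linear": [
    [0,0,0],
    [0,0,0],
    [0,0,0],
    [0,0,-0.5],
    [0,0,-1],
    [0,0,-1],
    [-0.7,-0.1,-0.7],
    [-1,-0.15,0],
    [-1,-0.15,0],
    [-1,-0.15,0]
  ],
  "delta_rot": [
    [0,0,0],
    [0,0,0],
    [0,0,0],
    [0,0,0],
    [0,0,0],
    [0,0,0],
    [0,0,0],
    [0,0,0],
    [0,0,0],
    [0,0,0]
  ],
  "grip": [0.55,0.55,0.55,0.55,0.55,0.55,0.55,0.55,0.55,0.55]
}}

```text
t: 14.3
tcp_pos: [0.5761, 0.0617, 0.1279]
tcp_rot: [[-0.001, 1.0, -0.0], [1.0, 0.001, -0.0], [-0.0, -0.0, -1.0]]
force: [0.7, 0.1, -3.3]
width: 0.0619
gripper_force: 45.5
```

Emit:
{"op": "play_rows", "data": {
  "linear": [
    [-1,-0.15,0],
    [-1,-0.15,0],
    [-1,-0.15,0],
    [-0.8,-0.1,0],
    [-0.41,-0.03,0.3],
    [0,0,0.6],
    [0,0,0.6],
    [0,0,0.4],
    [0,0,0.1],
    [0,0,0]
  ],
  "delta_rot": [
    [0,0,0],
    [0,0,0],
    [0,0,0],
    [0,0,0],
    [0,0,0],
    [0,0,0],
    [0,0,0],
    [0,0,0],
    [0,0,0],
    [0,0,0]
  ],
  "grip": [0.55,0.55,0.55,0.55,0.55,0.55,0.55,0.55,0.55,0.55]
}}

```text
t: 15.55
tcp_pos: [0.5542, -0.1054, 0.0474]
tcp_rot: [[-0.001, 1.0, 0.0], [1.0, 0.001, 0.0], [0.0, 0.0, -1.0]]
force: [-0.6, 0.3, -3.2]
width: 0.0618
gripper_force: 45.3
```

Run:
```python
from h import *
w=cam('wrist');s=cam('scene');o=bot.get_obs();print(o['tcp_pos'],o['force'])
a=s['image'][150:250,200:360,::-1]
cv2.imwrite('pics/p2.png',np.vstack([cv2.resize(w['image'][...,::-1],(480,300)),cv2.resize(a,(480,300),interpolation=cv2.INTER_CUBIC)]))
```

```text
[ 0.55492689 -0.10576495  0.04822977] [ 0.33387443  1.07239896 -3.9390668 ]
```

View pics/p2.png

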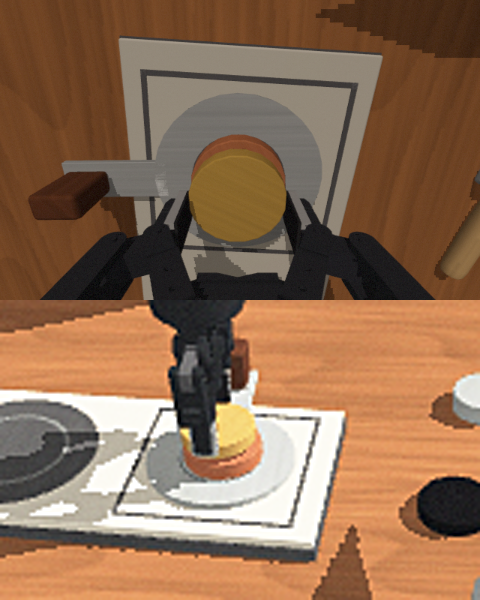

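Brass hangs about 5 mm above the copper. In the wrist half they are concentric in x (238); in the scene half brass is at about 222 and copper at 224.

Emit:
{"op": "play_rows", "data": {
  "linear": [
    [0,0,0.08],
    [0,0,0.05],
    [0,0,0],
    [0,0,0],
    [0,0,0],
    [0,0,0],
    [0,0,0],
    [0,0,-0.5],
    [0,0,-1],
    [0,0,-0.8]
  ],
  "delta_rot": [
    [0,0,0],
    [0,0,0],
    [0,0,0],
    [0,0,0],
    [0,0,0],
    [0,0,0],
    [0,0,0],
    [0,0,0],
    [0,0,0],
    [0,0,0]
  ],
  "grip": [0.55,0.55,0.55,0.8,1,1,1,1,1,1]
}}

```text
t: 16.9
tcp_pos: [0.5542, -0.1057, 0.1353]
tcp_rot: [[-0.001, 1.0, 0.0], [1.0, 0.001, -0.0], [-0.0, 0.0, -1.0]]
force: [0.2, -0.2, -0.4]
width: 0.0856
gripper_force: 0.0
```

Emit:
{"op": "play_rows", "data": {
  "linear": [
    [0.7,-0.34,0],
    [0.8,-0.4,0],
    [0.8,-0.4,0],
    [0.8,-0.4,0],
    [0.8,-0.4,0],
    [0.8,-0.4,0],
    [0.8,-0.4,0],
    [0.4,-0.3,0],
    [0,0,0],
    [0,0,0]
  ],
  "delta_rot": [
    [0,0,0],
    [0,0,0],
    [0,0,0],
    [0,0,0],
    [0,0,0],
    [0,0,0],
    [0,0,0],
    [0,0,0],
    [0,0,0],
    [0,0,0]
  ],
  "grip": [1,1,1,1,1,1,1,1,1,1]
}}

```text
t: 18.15
tcp_pos: [0.4327, 0.1299, 0.1342]
tcp_rot: [[-0.001, 1.0, 0.001], [1.0, 0.001, -0.0], [-0.0, 0.001, -1.0]]
force: [-0.4, -0.4, -0.8]
width: 0.0852
gripper_force: 0.0
```

Run:
```python
from h import *
d=cam('top');print(bot.get_obs()['tcp_pos'],'brass',disc(d,(.555,-.099),.056),'grip',disc(d,(.44,-.1),.066,.03,.008),'cap',disc(d,(.433,.13),.02))
```

```text
[0.43281089 0.12973681 0.13424408] brass (503, array([ 0.5534, -0.0998], dtype=float32), array([ 0.5538, -0.1001,  0.0634]), np.float64(0.0556)) grip (97, array([ 0.4399, -0.1012], dtype=float32), array([ 0.4398, -0.101 ,  0.0313]), np.float64(0.065)) cap (153, array([0.4322, 0.1139], dtype=float32), array([0.4339, 0.1252, 0.0575]), np.float64(0.0199))
```

Emit:
{"op": "play_rows", "data": {
  "linear": [
    [0,0.01,0.6],
    [0,0,0.9],
    [0,0,0.8],
    [0,0,0.6],
    [0,0,0.3],
    [0,0,0.12],
    [0,0,0],
    [0,0,0],
    [0,0,0],
    [0,0,0]
  ],
  "delta_rot": [
    [0,0,0],
    [0,0,0],
    [0,0,0],
    [0,0,0],
    [0,0,0],
    [0,0,0],
    [0,0,0],
    [0,0,0],
    [0,0,0],
    [0,0,0]
  ],
  "grip": [1,1,1,1,1,1,1,0.5,0.5,0.5]
}}

```text
t: 19.45
tcp_pos: [0.4337, 0.1304, 0.0025]
tcp_rot: [[-0.001, 1.0, 0.002], [1.0, 0.001, 0.0], [0.0, 0.002, -1.0]]
force: [-0.8, -0.4, 6.6]
width: 0.0586
gripper_force: 42.4
```

Emit:
{"op": "play_rows", "data": {
  "linear": [
    [0,0,0],
    [0,0,0],
    [0,0,0],
    [0,0,-0.5],
    [0,0,-1],
    [0,0,-1],
    [0,0,-0.8],
    [-0.8,0.4,0],
    [-0.8,0.4,0],
    [-0.8,0.4,0]
  ],
  "delta_rot": [
    [0,0,0],
    [0,0,0],
    [0,0,0],
    [0,0,0],
    [0,0,0],
    [0,0,0],
    [0,0,0],
    [0,0,0],
    [0,0,0],
    [0,0,0]
  ],
  "grip": [0.5,0.5,0.5,0.5,0.5,0.5,0.5,0.5,0.5,0.5]
}}

```text
t: 20.7
tcp_pos: [0.4801, 0.0335, 0.1329]
tcp_rot: [[-0.002, 1.0, -0.001], [1.0, 0.002, 0.0], [0.0, -0.001, -1.0]]
force: [0.5, 0.4, -3.4]
width: 0.0583
gripper_force: 45.3
```

Emit:
{"op": "play_rows", "data": {
  "linear": [
    [-0.84,0.46,0],
    [-0.84,0.46,0],
    [-0.84,0.46,0],
    [-0.84,0.47,0],
    [0,0,0.4],
    [0,0,0.6],
    [0,0,0.4],
    [0,0,0.2],
    [0,0,0.1],
    [0,0,0]
  ],
  "delta_rot": [
    [0,0,0],
    [0,0,0],
    [0,0,0],
    [0,0,0],
    [0,0,0],
    [0,0,0],
    [0,0,0],
    [0,0,0],
    [0,0,0],
    [0,0,0]
  ],
  "grip": [0.5,0.5,0.5,0.5,0.5,0.5,0.5,0.5,0.5,0.5]
}}

```text
t: 21.95
tcp_pos: [0.555, -0.0999, 0.0656]
tcp_rot: [[-0.001, 1.0, 0.0], [1.0, 0.001, -0.0], [-0.0, 0.0, -1.0]]
force: [-0.5, -0.5, -3.9]
width: 0.0583
gripper_force: 45.2
```

Run:
```python
from h import *
w=cam('wrist');s=cam('scene');o=bot.get_obs();print(o['tcp_pos'],o['force'])
a=s['image'][150:250,200:360,::-1]
cv2.imwrite('pics/p3.png',np.vstack([cv2.resize(w['image'][...,::-1],(480,300)),cv2.resize(a,(480,300),interpolation=cv2.INTER_CUBIC)]))
```

```text
[ 0.55545624 -0.10016995  0.06607647] [-0.20111536  0.33242705 -3.19933665]
```

View pics/p3.png

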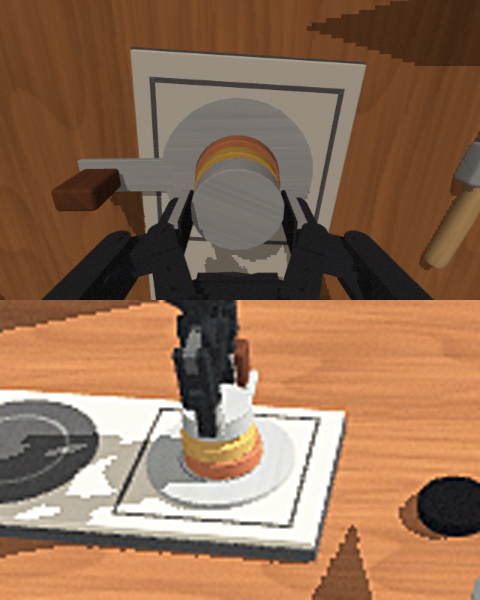

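The cap hangs about 7 mm above the brass and lines up with it in both views (wrist x≈238, scene x≈223).

Emit:
{"op": "play_rows", "data": {
  "linear": [
    [0,0,0.1],
    [0,0,0.08],
    [0,0,0],
    [0,0,0],
    [0,0,0],
    [0,0,0],
    [0,0,0],
    [0,0,-0.6],
    [0,0,-1],
    [0,0,-1]
  ],
  "delta_rot": [
    [0,0,0],
    [0,0,0],
    [0,0,0],
    [0,0,0],
    [0,0,0],
    [0,0,0],
    [0,0,0],
    [0,0,0],
    [0,0,0],
    [0,0,0]
  ],
  "grip": [0.5,0.5,0.5,0.75,1,1,1,1,1,1]
}}

```text
t: 23.3
tcp_pos: [0.5544, -0.1, 0.1629]
tcp_rot: [[-0.001, 1.0, -0.001], [1.0, 0.001, 0.0], [0.0, -0.001, -1.0]]
force: [0.3, -0.5, 0.1]
width: 0.0854
gripper_force: 0.0
```

Emit:
{"op": "play_rows", "data": {
  "linear": [
    [0,-0.72,0],
    [0,-0.72,0],
    [0,-0.72,0],
    [0,-0.73,0],
    [0,0,0],
    [0,0,0],
    [0,0,0],
    [0,0,0],
    [0,0,0],
    [0,0,0]
  ],
  "delta_rot": [
    [0,0,0],
    [0,0,0],
    [0,0,0],
    [0,0,0],
    [0,0,-1],
    [0,0,-1],
    [0,0,-1],
    [0,0,-1],
    [0,0,-1],
    [0,0,-1]
  ],
  "grip": [1,1,1,1,1,1,1,1,1,1]
}}

```text
t: 24.55
tcp_pos: [0.4391, -0.1002, 0.1621]
tcp_rot: [[-0.568, 0.823, 0.0], [0.823, 0.568, -0.0], [-0.0, 0.0, -1.0]]
force: [0.1, 0.1, 0.7]
width: 0.0855
gripper_force: 0.0
```

Emit:
{"op": "play_rows", "data": {
  "linear": [
    [0,0,0],
    [0,0,0],
    [0,0,0],
    [0,0,0],
    [0,0,0],
    [0,0,0],
    [0,0,0],
    [0,0,0],
    [0,0,0],
    [0,0,0]
  ],
  "delta_rot": [
    [0,0,-1],
    [0,0,-1],
    [0,0,-1],
    [0,0,-1],
    [0,0,-1],
    [0,0,-1],
    [0,0,-1],
    [0,0,-1],
    [0,0,-1],
    [0,0,-0.6]
  ],
  "grip": [1,1,1,1,1,1,1,1,1,1]
}}

```text
t: 25.8
tcp_pos: [0.4391, -0.1002, 0.1622]
tcp_rot: [[-1.0, 0.008, 0.0], [0.008, 1.0, -0.0], [-0.0, -0.0, -1.0]]
force: [1.1, -0.1, -0.5]
width: 0.0851
gripper_force: 0.0
```

Run:
```python
from h import *
d=cam('top');o=bot.get_obs();print(o['tcp_pos'],o['tcp_rot'].round(3).tolist(),o['force'],'cap',disc(d,(.555,-.099),.076),'br+',disc(d,(.555,-.099),.056))
s=cam('scene');c=cloud(s);print('S cap',disc(s,(.555,-.099),.076),'grip',disc(s,(.44,-.1),.066,.03,.008))
```

```text
[ 0.4391121  -0.10015801  0.1621418 ] [[-1.0, 0.007, 0.0], [0.007, 1.0, -0.0], [-0.0, -0.0, -1.0]] [-0.56918404  0.10601746 -0.86494989] cap (459, array([ 0.554 , -0.0991], dtype=float32), array([ 0.5544, -0.0992,  0.0598]), np.float64(0.0757)) br+ (47, array([ 0.5356, -0.0921], dtype=float32), array([ 0.5532, -0.0996,  0.0628]), np.float64(0.0562))
S cap (289, array([ 0.5578, -0.0992], dtype=float32), array([ 0.5582, -0.1001,  0.0664]), np.float64(0.0761)) grip (53, array([ 0.4459, -0.1012], dtype=float32), array([ 0.4461, -0.1011,  0.0403]), np.float64(0.0655))
```

Emit:
{"op": "play_rows", "data": {
  "linear": [
    [0,-0.04,0.8],
    [0,0,0.8],
    [0,0,0.8],
    [0,0,0.5],
    [0,0,0.3],
    [0,0,0],
    [0,0,0],
    [0,0,0],
    [0,0,0],
    [0,0,0]
  ],
  "delta_rot": [
    [0,0,-0.2],
    [0,0,0],
    [0,0,0],
    [0,0,0],
    [0,0,0],
    [0,0,0],
    [0,0,0],
    [0,0,0],
    [0,0,0],
    [0,0,0]
  ],
  "grip": [1,1,1,1,1,0.6,0.45,0.35,0.3,0.25],
  "squeeze": 30
}}

```text
t: 27.15
tcp_pos: [0.4394, -0.1019, 0.0344]
tcp_rot: [[-1.0, -0.01, 0.001], [-0.01, 1.0, -0.0], [-0.001, -0.0, -1.0]]
force: [1.0, 0.2, 0.7]
width: 0.0211
gripper_force: 0.0
```

Emit:
{"op": "play_rows", "data": {
  "linear": [
    [0,0,0],
    [0,0,0],
    [0,0,0],
    [0,0,0],
    [0,0,0],
    [0,0,0],
    [0,0,0],
    [0,0,0],
    [0,0,0],
    [0,0,0]
  ],
  "delta_rot": [
    [0,0,0],
    [0,0,0],
    [0,0,0],
    [0,0,0],
    [0,0,0],
    [0,0,0],
    [0,0,0],
    [0,0,0],
    [0,0,0],
    [0,0,0]
  ],
  "grip": [0.23,0.21,0.19,0.17,0.15,0.13,0.1,0.1,0.1,0.1]
}}

```text
t: 28.4
tcp_pos: [0.4392, -0.1024, 0.0343]
tcp_rot: [[-1.0, -0.01, -0.0], [-0.01, 1.0, -0.001], [0.0, -0.001, -1.0]]
force: [-2.6, -4.7, 4.1]
width: 0.0179
gripper_force: 30.5
```

```bash
cat > hot.py <<'E'
from h import *
d=cam('top');o=bot.get_obs();print(o['tcp_pos'],o['tcp_rot'].round(3).tolist(),o['force'],o['width'])
im=cv2.cvtColor(np.ascontiguousarray(d['image']),cv2.COLOR_RGB2HSV).astype(int);c=cloud(d)
for y in (-.099,-.195,-.289):
    r=disc(d,(.552,y),.076)
    if r: print('cap',y,r)
    c=cloud(d);m=(abs(c[...,2]-.0265)<.004)&(np.hypot(c[...,0]-.552,c[...,1]-y)<.075);print('plate',y,m.sum(),c[m].mean(0)[:2] if m.any() else '')
E
python3 hot.py
```

```text
[ 0.43917924 -0.10237071  0.03432217] [[-1.0, -0.01, -0.0], [-0.01, 1.0, -0.001], [0.0, -0.001, -1.0]] [-2.59063086 -3.91895133  3.39665901] 0.017607699965959588
cap -0.099 (466, array([ 0.554, -0.099], dtype=float32), array([ 0.554 , -0.0994,  0.0604]), np.float64(0.0755))
plate -0.099 1157 [ 0.55758597 -0.09311673]
plate -0.195 408 [ 0.56275845 -0.17806352]
plate -0.289 365 [ 0.54845973 -0.288633  ]
```

Emit:
{"op": "play_rows", "data": {
  "linear": [
    [0.02,-0.1,0],
    [0.02,-0.2,0],
    [0.02,-0.3,0],
    [0.03,-0.4,0],
    [0.03,-0.4,0],
    [0.03,-0.4,0],
    [0.03,-0.4,0],
    [0.02,-0.4,0],
    [0.02,-0.4,0],
    [0.02,-0.4,0]
  ],
  "delta_rot": [
    [0,0,0],
    [0,0,0],
    [0,0,0],
    [0,0,0],
    [0,0,0],
    [0,0,0],
    [0,0,0],
    [0,0,0],
    [0,0,0],
    [0,0,0]
  ],
  "grip": [0.1,0.1,0.1,0.1,0.1,0.1,0.1,0.1,0.1,0.1]
}}

```text
t: 29.7
tcp_pos: [0.4318, -0.2307, 0.0341]
tcp_rot: [[-1.0, -0.019, 0.004], [-0.019, 1.0, 0.017], [-0.004, 0.017, -1.0]]
force: [2.8, 17.9, 12.6]
width: 0.0175
gripper_force: 60.9
```

Emit:
{"op": "play_rows", "data": {
  "linear": [
    [0,-0.4,0],
    [0,-0.3,0],
    [0,-0.25,0],
    [0,-0.2,0],
    [0,-0.12,0],
    [0,-0.06,0],
    [0,0,0],
    [0,0,0],
    [0,0,0],
    [0,0,0]
  ],
  "delta_rot": [
    [0,0,0],
    [0,0,0],
    [0,0,0],
    [0,0,0],
    [0,0,0],
    [0,0,0],
    [0,0,0],
    [0,0,0],
    [0,0,0],
    [0,0,0]
  ],
  "grip": [0.1,0.1,0.1,0.1,0.1,0.1,0.1,0.1,0.1,0.1]
}}

```text
t: 30.95
tcp_pos: [0.4322, -0.2831, 0.0342]
tcp_rot: [[-1.0, -0.019, 0.004], [-0.019, 1.0, 0.016], [-0.004, 0.016, -1.0]]
force: [1.6, 18.3, 15.0]
width: 0.0182
gripper_force: 61.2
```

```bash
python3 hot.py
python3 - <<'E'
from h import *
d=cam('top');s=cam('scene')
cv2.imwrite('pics/end.png',np.vstack([cv2.resize(d['image'][180:290,320:496,::-1],(480,300),interpolation=2),cv2.resize(s['image'][150:250,150:310,::-1],(480,300),interpolation=2)]))
E
```

```text
[ 0.43218888 -0.28306455  0.03415539] [[-1.0, -0.019, 0.004], [-0.019, 1.0, 0.016], [-0.004, 0.016, -1.0]] [ 1.22816523 17.63901339 14.39793362] 0.017509905336244438
plate -0.099 179 [ 0.54893774 -0.09592719]
plate -0.195 631 [ 0.54978673 -0.2237222 ]
cap -0.289 (462, array([ 0.5474, -0.2728], dtype=float32), array([ 0.5475, -0.2724,  0.0599]), np.float64(0.0757))
plate -0.289 1312 [ 0.54614528 -0.27675988]
```

View pics/end.png

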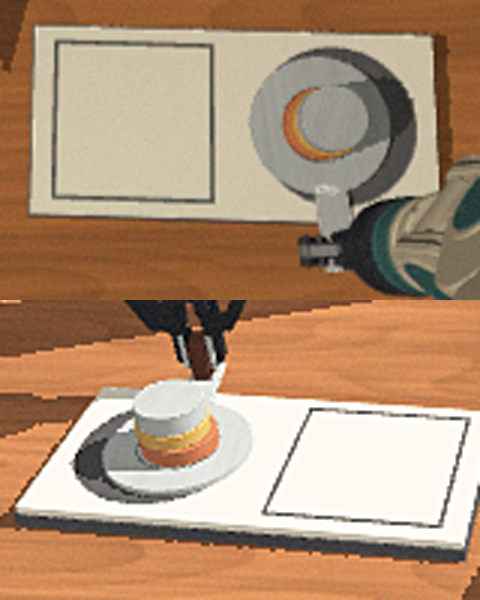

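Top half: the plate (321,125) is still offset to the left of the heating field, about 15 mm short. The stack sits on it, though the cap at (334,118) is shifted by parallax. Before correcting, I measure the plate and each disc.

```bash
cat > meas.py <<'E'
from h import *
def lsq(P):
    A=np.c_[2*P,np.ones(len(P))];r=np.linalg.lstsq(A,(P**2).sum(1),rcond=None)[0];return r[:2].round(4),round(2*np.sqrt(r[2]+r[0]**2+r[1]**2),4)
d=cam('top');c=cloud(d);Z=c[...,2]
near=(np.hypot(c[...,0]-.547,c[...,1]+.28)<.1)&(c[...,0]>.455)
im=cv2.cvtColor(np.ascontiguousarray(d['image']),cv2.COLOR_RGB2HSV).astype(int)
def fitm(m,z,nm):
    m=cv2.morphologyEx(m.astype(np.uint8),cv2.MORPH_OPEN,np.ones((3,3)))
    k=max(cv2.findContours(m,0,1)[0],key=cv2.contourArea);k=k[:,0]
    P=np.array([world(d,a,b,z)[:2] for a,b in k])
    if nm=='plate': P=P[P[:,0]>P[:,0].mean()-.035]
    for _ in range(4):
        ce,D=lsq(P);e=abs(np.hypot(*(P-ce).T)-D/2);P=P[e<max(2*np.median(e),.002)]
    print(nm,ce,D,len(P))
fitm(near&(Z>.0235),.026,'plate')
fitm(near&(Z>.0365),.042,'copper')
fitm(near&(Z>.051),.056,'brass')
fitm(near&(Z>.07),.076,'cap')
print('grip',disc(d,(.432,-.283),.066,.03,.008),bot.get_obs()['tcp_pos'])
E
python3 meas.py
```

```text
plate [ 0.5474 -0.2719] 0.1226 81
copper [ 0.441  -0.4324] 0.1775 138
brass [ 0.4407 -0.4262] 0.175 138
cap [ 0.4403 -0.4174] 0.1715 138
grip None [ 0.43221557 -0.28307446  0.03416288]
```

Emit:
{"op": "play_rows", "data": {
  "linear": [
    [0,-0.06,0],
    [0,-0.1,0],
    [0,-0.1,0],
    [0,-0.1,0],
    [0,-0.05,0],
    [0,-0.02,0],
    [0,0,0],
    [0,0,0],
    [0,0,0],
    [0,0,0]
  ],
  "delta_rot": [
    [0,0,0],
    [0,0,0],
    [0,0,0],
    [0,0,0],
    [0,0,0],
    [0,0,0],
    [0,0,0],
    [0,0,0],
    [0,0,0],
    [0,0,0]
  ],
  "grip": [0.1,0.1,0.1,0.1,0.1,0.1,0.1,0.1,0.1,0.1]
}}

```text
t: 32.4
tcp_pos: [0.4324, -0.2996, 0.0341]
tcp_rot: [[-1.0, -0.019, 0.004], [-0.019, 1.0, 0.018], [-0.004, 0.018, -1.0]]
force: [2.5, 19.1, 15.5]
width: 0.0176
gripper_force: 61.2
```

```bash
sed -i 's/near=(np.hypot(c\[...,0\]-.547,c\[...,1\]+.28)<.1)&(c\[...,0\]>.455)/near=(np.hypot(c[...,0]-.547,c[...,1]+.283)<.085)/' meas.py; python3 meas.py; python3 hot.py | tail -2
```

```text
plate [ 0.5491 -0.2877] 0.1222 84
copper [ 0.549  -0.2913] 0.0726 70
brass [ 0.4804 -0.4656] 0.1101 89
cap [ 0.4792 -0.4559] 0.1079 89
grip None [ 0.43243205 -0.29957959  0.03417062]
cap -0.289 (479, array([ 0.5475, -0.2889], dtype=float32), array([ 0.5471, -0.2887,  0.0609]), np.float64(0.0761))
plate -0.289 1387 [ 0.54549624 -0.28658458]
```

Emit:
{"op": "play_rows", "data": {
  "linear": [
    [0,0.05,0],
    [0,0.05,0],
    [0,0.05,0],
    [0,0.03,0],
    [0,0,0],
    [0,0,0],
    [0,0,0],
    [0,0,0],
    [0,0,0],
    [0,0,0]
  ],
  "delta_rot": [
    [0,0,0],
    [0,0,0],
    [0,0,0],
    [0,0,0],
    [0,0,0],
    [0,0,0],
    [0,0,0],
    [0,0,0],
    [0,0,0],
    [0,0,0]
  ],
  "grip": [0.1,0.1,0.1,0.1,0.1,0.1,0.1,0.1,0.1,0.1]
}}

```text
t: 33.75
tcp_pos: [0.4327, -0.2986, 0.0343]
tcp_rot: [[-1.0, -0.014, 0.003], [-0.014, 1.0, 0.005], [-0.003, 0.005, -1.0]]
force: [1.5, 5.6, 6.7]
width: 0.0173
gripper_force: 48.5
```

Force has mostly dropped; a little more back-off, then open and rise.

Emit:
{"op": "play_rows", "data": {
  "linear": [
    [0,0.03,0],
    [0,0.03,0],
    [0,0,0],
    [0,0,0],
    [0,0,0],
    [0,0,0],
    [0,0,0],
    [0,0,0],
    [0,0,0],
    [0,0,0]
  ],
  "delta_rot": [
    [0,0,0],
    [0,0,0],
    [0,0,0],
    [0,0,0],
    [0,0,0],
    [0,0,0],
    [0,0,0],
    [0,0,0],
    [0,0,0],
    [0,0,0]
  ],
  "grip": [0.1,0.1,0.1,0.3,0.5,0.6,0.7,0.7,0.7,0.7]
}}

```text
t: 35.0
tcp_pos: [0.4316, -0.2987, 0.0341]
tcp_rot: [[-1.0, -0.01, 0.0], [-0.01, 1.0, -0.0], [-0.0, -0.0, -1.0]]
force: [0.1, 0.1, 0.1]
width: 0.0595
gripper_force: 0.0
```

Emit:
{"op": "play_rows", "data": {
  "linear": [
    [0,0,-0.2],
    [0,0,-0.5],
    [0,0,-1],
    [0,0,-1],
    [0,0,-1],
    [0,0.5,0],
    [0,1,0],
    [0,1,0],
    [0,1,0],
    [0,1,0]
  ],
  "delta_rot": [
    [0,0,0],
    [0,0,0],
    [0,0,0],
    [0,0,0],
    [0,0,0],
    [0,0,0],
    [0,0,0],
    [0,0,0],
    [0,0,0],
    [0,0,0]
  ],
  "grip": [0.7,0.7,0.7,0.7,0.7,0.7,0.7,0.7,0.7,0.7]
}}

```text
t: 36.25
tcp_pos: [0.4286, -0.1166, 0.1814]
tcp_rot: [[-1.0, -0.01, -0.001], [-0.01, 1.0, 0.001], [0.001, 0.001, -1.0]]
force: [0.2, 0.2, 0.2]
width: 0.06
gripper_force: 0.0
```

```bash
python3 meas.py; python3 hot.py | tail -2
python3 - <<'E'
from h import *
d=cam('top');print('grip',disc(d,(.433,-.298),.066,.03,.008))
s=cam('scene')
cv2.imwrite('pics/end2.png',np.vstack([cv2.resize(d['image'][180:290,320:496,::-1],(480,300),interpolation=2),cv2.resize(s['image'][150:250,150:310,::-1],(480,300),interpolation=2)]))
E
```

```text
plate [ 0.5614 -0.2951] 0.0951 150
copper [ 0.5511 -0.2933] 0.0699 48
brass [ 0.5494 -0.293 ] 0.0629 61
cap [ 0.5478 -0.2895] 0.0579 66
grip None [ 0.42723371 -0.11257677  0.18103927]
cap -0.289 (472, array([ 0.5477, -0.29  ], dtype=float32), array([ 0.5475, -0.2899,  0.0609]), np.float64(0.0757))
plate -0.289 820 [ 0.56876848 -0.29857436]
grip None
```

View pics/end2.png

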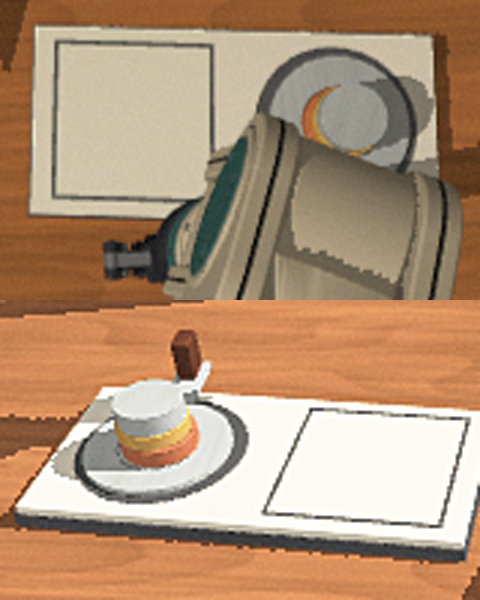

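The picture shows the plate inside the heating field with an even dark rim all round. The stack is upright and centred on it (cap measured at (0.5475, -0.290), field at (0.547, -0.289)), and the fingers are clear.

```bash
python3 -c "
from plant import bot
print(bot.hand_in())"
```

```text
the job is handed in; nothing more can be done
None
```

I stacked copper, brass and cap on the plate, slid it onto the heating field (cap measured within about 1 mm of the field's centre) and handed the job in at about 36 s; no verdict was returned.

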